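# Aim the brass spout of a tabletop fountain

### The arm

A 6-joint arm with a two-finger parallel gripper is mounted at the origin on the work surface. World frame = base frame: x ahead of the robot, y to its left, z up, the work surface at z = 0. Lengths are in mm, angles in rad, forces in N, time in s.
With the tool pointing down it reaches from about 300 to 775 mm from the base axis. Payload 14.6 kg.
Tool frame: the origin (TCP) lies at the very end of the fingers, on their centre line; the grasp point (between the pads) lies r.hold_point_z behind it (r.hold_point_z is the distance from the TCP to the grasp point, in mm); z points along the fingers, y is the direction in which the jaws open and shut (so a half turn about z gives the same grasp; the last joint's range is limited). The gripper opens to 94 mm and grips with 3 to 60 N. Pads are 16 mm wide; open, the fingers measure 119 mm over their backs; the gripper's body (75 mm by 177 mm) begins 78 mm behind the grasp point.
Start: joints at [-1.231, 0.3, 1.521, -0, 1.321, -0.067], TCP at [217.612, -505.108, 205.446] pointing down, gripper open.
Joint ranges: [-3.03, 3.03], [-0.79, 2.21], [0.23, 2.52], [-1.04, 4.18], [0, 3.07], [-2.55, 2.55]. Speed limits (rad/s): [2.22, 2.22, 2.57, 3.14, 3.14, 3.14].

### API

Orientations are given as a 3x3 rotation matrix whose columns are the frame's x, y, z axes.
In Python, from cell import r, eyes gives the robot as it stands.
- The arm moves only by the tool drive_tool, never from a script. Its argument "increments" is a list of rows, each a list of 5 numbers: the closure, from -1 (fully open) to 1 (shut), then the shift along the tool's x, y, z in units of 100 mm (1.0 is 100 mm), then the turn about the tool's z in units of 45 degrees (1.0 is 45 degrees). In form: [[fingers, tx, ty, tz, twist], ...]. A call has 1 to 8 rows; each row is the pose to reach, as a shift and turn from the pose commanded when the call began, along the tool's axes at that moment; what a row does not reach only later rows make up. A row lasts 1/10 s, in which the tool goes at most 50 mm and 8.59 degrees, less where a joint would pass 70% of its speed; a pose out of reach is approached as far as the arm can. A call with a number of a shift or a turn outside -1 to 1 is refused whole. A call with a gripper value outside its range is refused whole. The fingers move at their own pace and stop on an object; the grip force is fixed at half the most. Time passes only in rows, so rows that repeat a pose let the fingers close. It gives the time, the measured TCP pose, the force and the opening at its end, in the units of the state.
- r.read_state(): the state, without advancing time (a new reading comes with each control period).
- eyes.snapshot(name): name is "scene" or "top"; returns the picture (400x640x3 uint8, red, green, blue); there is no depth.
- eyes.camera_info(name): a dict with "fx", "fy", "cx", "cy" (pixels), "world_from_camera" (4x4, takes a point from camera to world coordinates). Camera axes: x right, y down, z forward; pixel columns grow to the right and rows downward; lengths in mm; the calibration is good to about 2 mm. A picture is of the moment at which its call begins. camera_info takes no time and is no camera call.
- r.hand_in(): hands the job in, once; it reports no verdict.
Trained networks look in the newest picture that a camera, given by its name, has taken for a name from the list of things; names that differ only in an ending like _2 or _b are one class to them, and where a whole thing is asked for, a point or a joint stands for the part that bears it (a point fixed in the world has none). Each returns a list of dicts, best first, with "p" (0 to 1); they miss things now and then, are a little off and sometimes report something else, mostly with a low value. They report only what shows in the picture. A call takes as long as a camera call. They do not tell look-alikes from the thing itself.
- eyes.recognise(target, camera): "at" ([x, y, z] in mm, in world coordinates, good to about 4 mm: the middle of the surface that is visible of it).
- eyes.masks_of(target, camera): "mask" (400x640 bool, what is visible of it).
The state is a dict: "t": time; "joints": joint angles; "qvel": joint speeds; "joint_torque": joint torques, N m; "ee_pos": TCP position; "eef_rot": TCP orientation; "ft_force": force on the tool from outside, world axes, zero at the start; "torque": the same for the moment, N m; "width": finger opening in mm.
Only numpy, scipy, OpenCV 4.12 (cv2) and the standard library are available. Lean on these libraries where they do the work, as an engineer would, in place of code of your own. Each camera call takes 0.05 s, during which the arm holds its last target. There are 200 camera calls.

### The job

On the offering table, the brass elbow spout of the blue fountain still has to be screwed further down onto its threaded stub: turn it clockwise (seen from above) and stop when its outlet points at the red bead on the rim of its own blue bowl, without running well past it. Leave the black spout of the other fountain as it is.

Things in the scene. Friction and masses are not known exactly. Their poses are not given: they have to be found in the camera images.
- brass_grip (a point): Brass elbow, started on the threaded stub in the middle of the blue bowl. Point: on its vertical screw axis, 127 mm above the table, centred in a block to grip: 24 mm between flats (along y), 30 mm along the outlet (x, towards the mouth), 104 to 142 mm high; 30 mm round collar below. It only turns about this axis (z up), clockwise tightens; 1.8 mm per turn, drag 0.1 N m, stays where left.
- brass_mouth (a point): Mouth of the brass elbow's level outlet, a round tube 24 mm across: centre of its open end, 65 mm out from the screw axis, 127 mm above the table. Same axes as brass_grip. At the start it can be backed off (anticlockwise) by at most 23 degrees before a stop.
- red_bead (a point): The mark: centre of the red 20 mm ball on the rim of the fixed blue bowl (170 mm across, 32 mm high), 79 mm out from the brass elbow's screw axis, 36 mm above the table. x axis: outward from the screw axis. At the start it lies 0.5 to 1.45 rad clockwise of the outlet. The green and yellow beads 60 to 70 mm away on the rim are not the mark.
- black_mouth (a point): Mouth of the black plastic elbow of the other fountain (fixed terracotta bowl 170 mm across, beads of the same colours), same shape and size as the brass one: centre of the outlet's end, 65 mm out from its own screw axis, 127 mm above the table. It turns as easily: leave it alone.
Things that resemble listed ones, but are neither listed nor needed, are in the scene too. Leave any purple look-alike of the part that bears red_bead alone.

How it is judged:
By the outcome, as a careful person would: the job done as asked, in the order asked, and still so for the second after the job is handed in, with the robot touching nothing.
It also fails if it takes over 32 s, if anything falls off the work surface, if the arm or the gripper's body presses on something with over 40 N, if the wrist force passes 120 N, or if a joint passes its speed limit or range.

## Working session

There is one attempt and no reset: what is moved stays moved. The work goes in short steps, Python scripts to look and compute and a tool call to move; the robot and the scene stay as the last step left them, time stands still between calls to the robot, and variables do not carry over. Pictures are saved under pics/ and viewed, about 8 in all and at most 12, crops included, and the job is handed in when it is done.

Besides the shell and the picture viewer there is one more tool, called after "Emit:" as name(argument=value, ...), one argument or row to a line, values as JSON. drive_tool: Moves the arm, as the interface text tells. Shifts and turns lie within -1 to 1; 1 stands for 100 mm of shift or 45 degrees of turn. Its arguments: {"type":"object","properties":{"increments":{"type":"array"}},"required":["increments"]}

```bash
mkdir -p pics; cat > h.py <<'E'
import numpy as np, cv2
from cell import r, eyes
def snap(cam,name,crop=None,scale=1):
    im=eyes.snapshot(cam)
    o=im if crop is None else im[crop[1]:crop[3],crop[0]:crop[2]]
    o=cv2.resize(o,None,fx=scale,fy=scale,interpolation=cv2.INTER_CUBIC)
    cv2.imwrite(f'pics/{name}.png',o[:,:,::-1]); return im
def proj(cam,p):
    c=eyes.camera_info(cam); q=np.linalg.inv(c['world_from_camera'])@np.r_[p,1]
    return np.round([c['fx']*q[0]/q[2]+c['cx'],c['fy']*q[1]/q[2]+c['cy']],1)
def ray(cam,uv,z):
    c=eyes.camera_info(cam); T=np.array(c['world_from_camera'])
    d=T[:3,:3]@[(uv[0]-c['cx'])/c['fx'],(uv[1]-c['cy'])/c['fy'],1]; o=T[:3,3]
    return np.round(o+d*(z-o[2])/d[2],1)
E
python3 - <<'E'
from h import *
a=snap('scene','s0');b=snap('top','t0')
cv2.imwrite('pics/both.png',np.vstack([a,b])[:, :, ::-1][::1])
im=np.vstack([a,b]); cv2.imwrite('pics/both.png',cv2.resize(im,(480,600),interpolation=cv2.INTER_AREA)[:,:,::-1])
for n in ['brass_grip','brass_mouth','red_bead','black_mouth']:
  for c in ['scene','top']:
    for d in eyes.recognise(n,c): print(n,c,round(d['p'],2),np.round(d['at'],0),proj(c,d['at']))
print({k:np.round(v,3).tolist() for k,v in r.read_state().items()}, r.hold_point_z)
E
```

```text
brass_grip top 0.78 [ 584. -191.  135.] [378.8 181.3]
brass_mouth scene 0.87 [ 586. -193.  138.] [277.9 230.2]
brass_mouth top 0.52 [ 586. -190.  138.] [378.7 180.5]
red_bead scene 0.7 [ 619. -441.   16.] [185.  330.2]
red_bead scene 0.64 [ 578. -210.   15.] [274.1 255.6]
red_bead top 0.97 [ 630. -444.   15.] [466.  165.9]
red_bead top 0.85 [ 567. -202.   11.] [379.5 189.7]
black_mouth scene 0.7 [511. 133. 138.] [384.6 135.3]
{'t': 0.5, 'joints': [-1.231, 0.3, 1.521, -0.0, 1.321, -0.067], 'qvel': [0.0, 0.001, -0.001, -0.001, 0.002, 0.002], 'joint_torque': [-0.0, -53.135, -35.274, 0.071, 0.021, -0.0], 'ee_pos': [217.609, -505.095, 205.418], 'eef_rot': [[0.918, 0.396, -0.0], [0.396, -0.918, 0.0], [-0.0, -0.0, -1.0]], 'ft_force': [-0.541, 0.37, -0.088], 'torque': [0.001, 0.016, 0.015], 'width': 93.85} 18.8
```

View pics/t0.png

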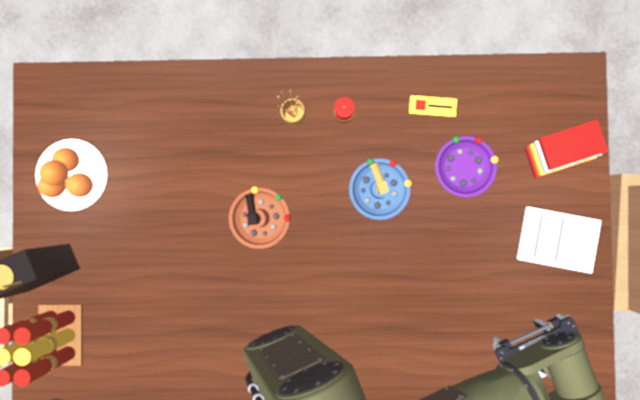

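View pics/s0.png

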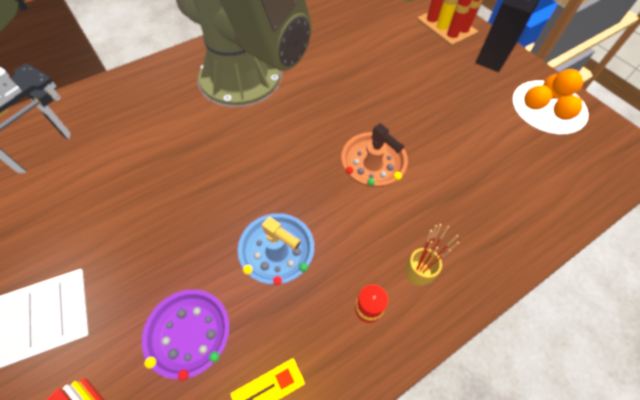

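Three bowls show in the top view: blue (380,189) with the brass spout, purple (466,166) with no spout, terracotta (259,217) with the black spout. The blue one fits. Its red bead is at (393,163), just clockwise of the outlet. I'll confirm this in a crop and measure it.

```bash
cat > m.py <<'E'
from h import *
def cen(m): 
    n,l,s,c=cv2.connectedComponentsWithStats(m.astype(np.uint8)); i=1+np.argmax(s[1:,4]); return c[i],s[i,4]
def roi(im,x0,y0,x1,y1):
    o=np.zeros(im.shape[:2],bool); o[y0:y1,x0:x1]=1; return o
def meas(cam,box,im):
    h=cv2.cvtColor(im,cv2.COLOR_RGB2HSV).astype(int); R=roi(im,*box); H,S,V=h[...,0],h[...,1],h[...,2]
    red=R&((H<4)|(H>174))&(S>190)&(V>150)
    brass=R&(H>14)&(H<26)&(S>70)&(V>130)
    blue=R&(H>100)&(H<118)&(S>70)
    return red,brass,blue
if __name__=='__main__':
    import sys
    for cam,box in (('top',(345,153,418,224)),('scene',(232,208,320,288))):
        im=snap(cam,f'{cam}_c',box,7)
        red,brass,blue=meas(cam,box,im)
        c,a=cen(red); print(cam,'red px',c,a,'world',ray(cam,c,36))
        c,a=cen(brass); print('brass',c,a,ray(cam,c,137))
        ys,xs=np.nonzero(brass); pts=np.array([ray(cam,(u,v),139)[:2] for u,v in zip(xs,ys)],np.float32)
        print(' rect',cv2.minAreaRect(pts))
        cs,_=cv2.findContours(blue.astype(np.uint8),0,1); hull=cv2.convexHull(np.vstack(cs))
        e=cv2.fitEllipse(hull); print('bowl',e,ray(cam,e[0],32))
E
python3 m.py; python3 -c "
import cv2;import numpy as np
a=cv2.imread('pics/top_c.png');b=cv2.imread('pics/scene_c.png')
h=480;cv2.imwrite('pics/cc.png',np.hstack([cv2.resize(i,(390,390)) for i in (a,b)]))"
python3 -c "
from h import *
print(np.round(eyes.camera_info('top')['world_from_camera'],2),np.round(eyes.camera_info('scene')['world_from_camera'],2))"
```

```text
[[-1.00000e-02 -1.00000e+00  3.00000e-02  5.19610e+02]
 [-1.00000e+00  1.00000e-02  2.00000e-02 -9.08500e+01]
 [-2.00000e-02 -3.00000e-02 -1.00000e+00  1.37982e+03]
 [ 0.00000e+00  0.00000e+00  0.00000e+00  1.00000e+00]] [[ 5.5000e-01  7.2000e-01 -4.2000e-01  8.9022e+02]
 [ 8.3000e-01 -4.7000e-01  2.8000e-01 -3.1009e+02]
 [ 1.0000e-02 -5.1000e-01 -8.6000e-01  7.9135e+02]
 [ 0.0000e+00  0.0000e+00  0.0000e+00  1.0000e+00]]Traceback (most recent call last):
  File "m.py", line 17, in <module>
    c,a=cen(red); print(cam,'red px',c,a,'world',ray(cam,c,36))
        ~~~^^^^^
  File "m.py", line 3, in cen
    n,l,s,c=cv2.connectedComponentsWithStats(m.astype(np.uint8)); i=1+np.argmax(s[1:,4]); return c[i],s[i,4]
                                                                      ~~~~~~~~~^^^^^^^^^
    return _wrapfunc(a, 'argmax', axis=axis, out=out, **kwds)
    return bound(*args, **kwds)
ValueError: attempt to get argmax of an empty sequence
[ WARN:0@0.031] global loadsave.cpp:275 findDecoder imread_('pics/scene_c.png'): can't open/read file: check file path/integrity
Traceback (most recent call last):
cv2.error: OpenCV(4.12.0) /io/opencv/modules/imgproc/src/resize.cpp:4208: error: (-215:Assertion failed) !ssize.empty() in function 'resize'
```

```bash
python3 - <<'E'
import cv2
im=cv2.imread('pics/t0.png'); h=cv2.cvtColor(im,cv2.COLOR_BGR2HSV)
print(h[160:168,390:398].tolist()[3]); print(h[163:195:4,376].tolist()); print(h[200,360:372:4].tolist())
E
sed -i "s/(S>190)&(V>150)/(S>130)\&(V>110)/" m.py; python3 m.py; python3 -c "
import cv2;import numpy as np
a=cv2.imread('pics/top_c.png');b=cv2.imread('pics/scene_c.png')
h=480;cv2.imwrite('pics/cc.png',np.hstack([cv2.resize(i,(390,390)) for i in (a,b)]))"
```

```text
[[177, 161, 246], [1, 176, 253], [1, 176, 253], [1, 176, 251], [1, 182, 240], [0, 161, 217], [0, 113, 173], [3, 90, 165]]
[[16, 94, 219], [23, 123, 249], [25, 111, 253], [25, 112, 253], [22, 112, 251], [177, 21, 222], [12, 46, 206], [113, 46, 228]]
[[108, 108, 211], [109, 56, 229], [16, 13, 208]]
top red px [392.43333333 162.8       ] 30 world [ 639.6 -237.    36. ]
brass [377.72222222 176.73232323] 198 [ 595.5 -188.   137. ]
 rect ((586.5172729492188, -203.7220458984375), (130.74795532226562, 66.95462036132812), 58.97459030151367)
bowl ((379.2332763671875, 188.83456420898438), (60.129638671875, 60.20644760131836), 56.05678939819336) [ 568.4 -199.9   32. ]
scene red px [276.94339623 280.56603774] 53 world [ 638.6 -236.4   36. ]
brass [279.63589744 234.94871795] 390 [ 596.1 -195.7  137. ]
 rect ((609.5949096679688, -212.6082305908203), (121.56838989257812, 114.54779052734375), 58.82509994506836)
bowl ((275.54876708984375, 248.1686553955078), (68.62093353271484, 75.80030822753906), 74.39542388916016) [ 571.7 -201.2   32. ]
```

View pics/cc.png

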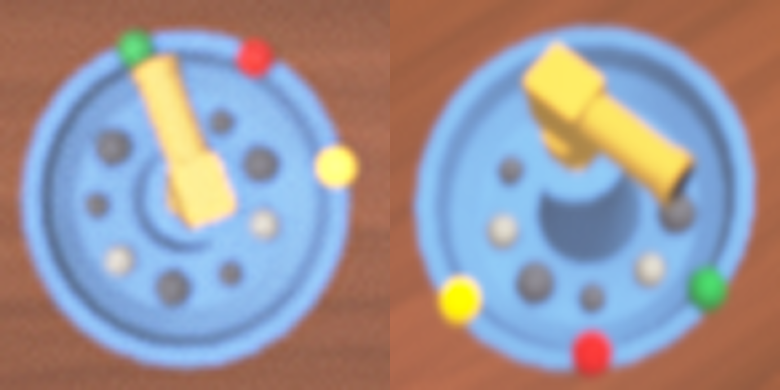

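The crop confirms the brass spout on the blue bowl, with its red bead at top-crop (255,57). The bowl centre comes out near (570,-200.5), so the bead is 78 mm out (79 expected). Next I'll fit the outlet angle with a silhouette model in both views.

```bash
cat > fit.py <<'E'
from m import *
from scipy.optimize import minimize
P={'top':(345,153,418,224),'scene':(232,208,320,288)}
def pj(cam,p):
    c=eyes.camera_info(cam); q=np.c_[p,np.ones(len(p))]@np.linalg.inv(c['world_from_camera']).T
    return np.c_[c['fx']*q[:,0]/q[:,2]+c['cx'],c['fy']*q[:,1]/q[:,2]+c['cy']]
blk=np.array([[x,y,z] for x in(-15,15) for y in(-12,12) for z in(104,142)],float)
t=np.linspace(0,2*np.pi,24); tube=np.array([[x,12*np.cos(a),127+12*np.sin(a)] for x in(0,65) for a in t])
col=np.array([[15*np.cos(a),15*np.sin(a),z] for z in(85,104) for a in t])
def sil(cam,th,x,y,dz=0,S=8):
    R=np.array([[np.cos(th),-np.sin(th),0],[np.sin(th),np.cos(th),0],[0,0,1]])
    o=np.zeros((400*S,640*S),np.uint8); b=P[cam]; o=np.zeros(((b[3]-b[1])*S,(b[2]-b[0])*S),np.uint8)
    for s in (blk,tube,col):
        u=(pj(cam,s@R.T+[x,y,dz])-[b[0]-.5,b[1]-.5])*S
        cv2.fillConvexPoly(o,cv2.convexHull(u.astype(np.int32)),255)
    return cv2.resize(o,None,fx=1/S,fy=1/S,interpolation=cv2.INTER_AREA)/255.
def run(cams=('top','scene'),th0=None,xy0=(570,-200.5)):
    M={}
    for cam in cams:
        im=eyes.snapshot(cam); b=P[cam]; red,br,bl=meas(cam,b,im)
        n,l,s,c=cv2.connectedComponentsWithStats(br.astype(np.uint8),connectivity=4); i=1+np.argmax(s[1:,4]); M[cam]=(l==i)[b[1]:b[3],b[0]:b[2]].astype(float)
    for cs in [[c] for c in cams]+[list(cams)]:
        f=lambda p:sum(np.abs(sil(c,p[0]/10,xy0[0]+p[1],xy0[1]+p[2])-M[c]).sum() for c in cs)
        g=min(np.arange(-3.1,3.1,.1) if th0 is None else [th0],key=lambda a:f([a*10,0,0]))
        o=minimize(f,[g*10,0,0],method='Nelder-Mead',options=dict(initial_simplex=[[g*10+1,2,2],[g*10-1,2,-2],[g*10,-3,0],[g*10,1,3]]))
        print(cs,'th deg',round(np.degrees(o.x[0]/10),1),'xy',np.round(np.array(xy0)+o.x[1:],1),'err',round(o.fun,1),'area',[M[c].sum() for c in cs])
if __name__=='__main__':run()
E
python3 fit.py
```

```text
['top'] th deg 21.6 xy [ 569.8 -199.9] err 128.5 area [np.float64(194.0)]
['scene'] th deg 17.6 xy [ 565.7 -197.6] err 252.7 area [np.float64(389.0)]
['top', 'scene'] th deg 19.0 xy [ 568.9 -198.5] err 390.0 area [np.float64(194.0), np.float64(389.0)]
```

```bash
python3 - <<'E'
from fit import *
out=[]
for cam in P:
    im=eyes.snapshot(cam); b=P[cam]; _,br,_=meas(cam,b,im)
    c=im[b[1]:b[3],b[0]:b[2]].copy(); s=sil(cam,np.radians(21),570,-200.5)
    k=cv2.resize(c,(390,390)); m=cv2.resize(br[b[1]:b[3],b[0]:b[2]].astype(np.uint8),(390,390),interpolation=0)
    S=(cv2.resize(s,(390,390))>.5).astype(np.uint8)
    for q,colr in((m,(255,0,0)),(S,(0,0,0))):
        cs,_=cv2.findContours(q,0,1); cv2.drawContours(k,cs,-1,colr,1)
    out.append(k); print(s.sum(), ray(cam,(383.8,187.6),142))
cv2.imwrite('pics/ov.png',np.hstack(out)[:,:,::-1])
E
```

```text
324.82745098039214 [ 567.4 -202.6  142. ]
652.0235294117647 [623.5  39.9 142. ]
```

View pics/ov.png

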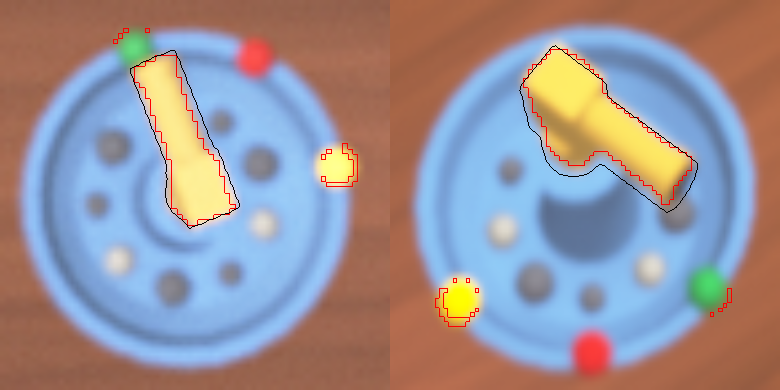

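The overlay fits well in both views: axis ≈ (570,-200.5), outlet azimuth ≈ +21°, bead azimuth ≈ -27.7°. That makes the turn about 49° clockwise, or 0.85 rad, inside the stated range. The tool's x axis is at azimuth 23.3°, so only a small pre-twist is needed. To the axis the shift is 444 mm in tool x and -140 mm in tool y.

Emit:
drive_tool(
  increments=[
    [-1,0.4,-0.13,0,0],
    [-1,0.8,-0.26,0,0],
    [-1,1,-0.33,0,0.05],
    [-1,1,-0.33,0,0.05],
  ],
)

```text
t: 1.25
ee_pos: [298.0, -433.8, 205.7]
eef_rot: [[0.933, 0.361, 0.0], [0.361, -0.933, -0.0], [0.0, 0.0, -1.0]]
ft_force: [-0.7, 0.1, -0.8]
width: 94.0
```

Emit:
drive_tool(
  increments=[
    [-1,0.45,-0.14,0,0],
    [-1,0.9,-0.28,0,0],
    [-1,1,-0.33,0,0],
    [-1,1,-0.33,0,0],
  ],
)

```text
t: 1.65
ee_pos: [378.3, -368.2, 205.4]
eef_rot: [[0.932, 0.362, -0.0], [0.362, -0.932, -0.0], [-0.0, -0.0, -1.0]]
ft_force: [-0.5, 0.3, 0.2]
width: 94.1
```

Emit:
drive_tool(
  increments=[
    [-1,0.45,-0.14,0,0],
    [-1,0.9,-0.28,0,0],
    [-1,1,-0.33,0,0],
    [-1,1,-0.33,0,0],
  ],
)

```text
t: 2.05
ee_pos: [459.2, -302.1, 205.2]
eef_rot: [[0.933, 0.36, -0.0], [0.36, -0.933, 0.0], [-0.0, -0.0, -1.0]]
ft_force: [-0.8, -0.4, 0.4]
width: 93.7
```

Emit:
drive_tool(
  increments=[
    [-1,0.45,-0.14,0,0],
    [-1,0.9,-0.28,0,0],
    [-1,1,-0.33,0,0],
    [-1,1,-0.33,0,0],
  ],
)

```text
t: 2.45
ee_pos: [540.4, -235.8, 205.1]
eef_rot: [[0.933, 0.36, -0.001], [0.36, -0.933, 0.0], [-0.001, -0.0, -1.0]]
ft_force: [-1.4, -0.5, -0.0]
width: 94.1
```

Emit:
drive_tool(
  increments=[
    [-1,0.4,-0.22,0,0],
    [-1,0.4,-0.22,0,0],
    [-1,0.4,-0.22,0.3,0],
    [-1,0.4,-0.22,0.6,0],
    [-1,0.4,-0.22,0.85,0],
    [-1,0.4,-0.22,0.97,0],
    [-1,0.4,-0.22,0.97,0],
  ],
)

```text
t: 3.15
ee_pos: [568.8, -201.5, 107.4]
eef_rot: [[0.934, 0.358, -0.002], [0.358, -0.934, 0.001], [-0.002, -0.001, -1.0]]
ft_force: [-0.4, 0.7, 0.8]
width: 94.4
```

```bash
python3 - <<'E'
from h import *
a=snap('top','a',(325,133,440,244),3);b=snap('scene','b',(220,160,335,290),3)
cv2.imwrite('pics/g.png',np.hstack([cv2.resize(a[133:244,325:440],(390,390),interpolation=2),cv2.resize(b[170:290,220:340],(390,390),interpolation=2)])[:,:,::-1])
E
```

```text
(no output)
```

View pics/g.png

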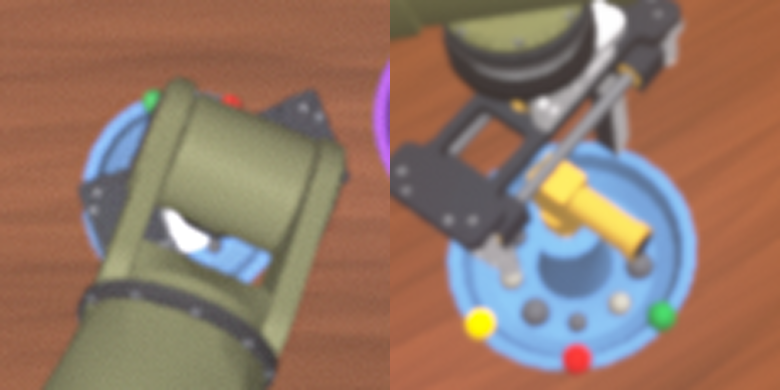

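The fingers straddle the brass block, and the scene view shows the spout clear between them. Closing now.

Emit:
drive_tool(
  increments=[
    [1,0,0,0,0],
    [1,0,0,0,0],
    [1,0,0,0,0],
    [1,0,0,0,0],
    [1,0,0,0,0],
    [1,0,0,0,0],
    [1,0,0,0,0],
    [1,0,0,0,0],
  ],
)

```text
t: 4.05
ee_pos: [570.2, -200.1, 108.4]
eef_rot: [[0.933, 0.359, -0.0], [0.359, -0.933, 0.0], [-0.0, -0.0, -1.0]]
ft_force: [0.5, 0.6, 0.4]
width: 33.3
```

```bash
python3 - <<'E'
from h import *
s=r.read_state()
print(s['t'],s['width'],s['ee_pos'],s['ft_force'],s['torque'],np.degrees(np.arctan2(s['eef_rot'][1][0],s['eef_rot'][0][0])),s['joints'])
E
```

```text
4.05 33.305384432686836 [ 570.21352869 -200.13239133  108.42422791] [0.49677111 0.64819902 0.36961743] [0.06104521 0.02056052 0.08148107] 21.05831202335303 [-3.98148325e-01  5.10233015e-01  1.46150898e+00  2.37002137e-06
  1.16989708e+00  8.05110198e-01]
```

Emit:
drive_tool(
  increments=[
    [1,0,0,0,0],
    [1,0,0,0,0],
    [1,0,0,0,0],
    [1,0,0,0,0],
    [1,0,0,0,0],
  ],
)

```text
t: 4.55
ee_pos: [570.0, -199.4, 108.4]
eef_rot: [[0.933, 0.359, -0.001], [0.359, -0.933, 0.001], [-0.0, -0.001, -1.0]]
ft_force: [-1.7, 6.3, 2.8]
width: 23.6
```

```bash
cat > st.py <<'E'
from h import *
s=r.read_state()
print(s['t'],s['width'],s['ee_pos'],s['ft_force'],s['torque'],np.degrees(np.arctan2(s['eef_rot'][1][0],s['eef_rot'][0][0])))
E
python3 st.py
```

```text
4.55 23.57830151990446 [ 569.99819944 -199.40049561  108.43272652] [-1.68647862  6.2858563   2.76510697] [ 0.9014694   0.4164717  -0.07007009] 21.067220557731392
```

Gripped: width 23.6 mm on the 24 mm flats. The side force shows the axis about 1 mm along -tool y. I'll re-centre and turn to just short of the bead, 1.06 units ≈ 47.7°, in two calls.

Emit:
drive_tool(
  increments=[
    [1,0,-0.01,0,0],
    [1,0,-0.01,0,0.12],
    [1,0,-0.01,0,0.24],
    [1,0,-0.01,0,0.36],
    [1,0,-0.01,0.001,0.48],
    [1,0,-0.01,0.001,0.6],
    [1,0,-0.01,0.001,0.6],
  ],
)

```text
t: 5.25
ee_pos: [569.9, -199.8, 108.4]
eef_rot: [[0.994, -0.105, 0.0], [-0.105, -0.994, -0.001], [0.0, 0.001, -1.0]]
ft_force: [0.2, -3.0, -0.6]
width: 23.7
```

```bash
python3 st.py
```

```text
5.25 23.656075752200294 [ 569.85538591 -199.75549314  108.35559999] [ 0.17767718 -3.03896532 -0.55805319] [-0.93342936 -0.01766121 -0.06659506] -6.038666924492099
```

Emit:
drive_tool(
  increments=[
    [1,0,0,0,0.12],
    [1,0,0,0,0.24],
    [1,0,0,0.001,0.36],
    [1,0,0,0.001,0.47],
    [1,0,0,0.001,0.47],
    [1,0,0,0.001,0.47],
  ],
)

```text
t: 5.85
ee_pos: [569.7, -200.2, 108.3]
eef_rot: [[0.891, -0.453, -0.0], [-0.453, -0.891, -0.002], [0.001, 0.001, -1.0]]
ft_force: [-1.0, -5.6, -0.4]
width: 23.8
```

```bash
python3 st.py; python3 - <<'E'
from h import *
b=snap('scene','turned',(190,140,350,300),3)
E
```

```text
5.85 23.810326753790058 [ 569.69312712 -200.17912798  108.28707799] [-1.00563795 -5.60186116 -0.3822527 ] [-1.44245576  0.30248047 -0.08117034] -26.944041497463104
```

View pics/turned.png

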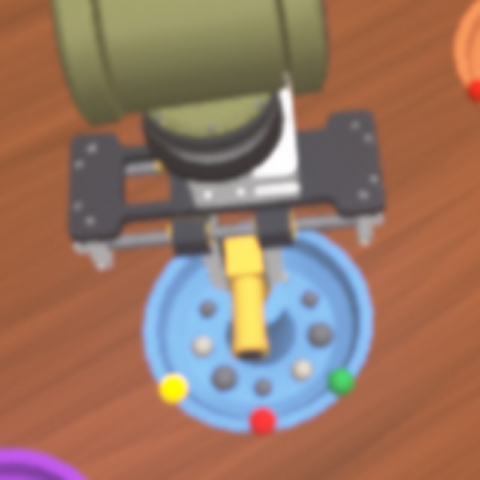

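The spout is swung around towards the red bead at crop (263,421). I'll release, back off and measure with nothing in the way.

Emit:
drive_tool(
  increments=[
    [-1,0,0,0,0],
    [-1,0,0,0,0],
    [-1,0,0,0,0],
    [-1,0,0,0,0],
    [-1,0,0,0,0],
  ],
)

```text
t: 6.4
ee_pos: [569.9, -199.1, 108.3]
eef_rot: [[0.89, -0.455, 0.0], [-0.455, -0.89, 0.0], [-0.0, -0.0, -1.0]]
ft_force: [-0.0, 0.1, -0.5]
width: 60.7
```

Emit:
drive_tool(
  increments=[
    [-1,0,0,-0.1,0],
    [-1,0,0,-0.4,0],
    [-1,0,0,-0.8,0],
    [-1,0,0,-1,0],
    [-1,-0.4,0,-1,0],
    [-1,-0.8,0,-1,0],
    [-1,-1,0,-1,0],
    [-1,-1,0,-1,0],
  ],
)

```text
t: 7.2
ee_pos: [479.7, -152.9, 209.7]
eef_rot: [[0.891, -0.455, 0.001], [-0.455, -0.891, -0.0], [0.002, -0.0, -1.0]]
ft_force: [0.1, -0.8, -0.3]
width: 93.8
```

Emit:
drive_tool(
  increments=[
    [-1,-0.4,0,0,0],
    [-1,-0.8,0,0,0],
    [-1,-1,0,0,0],
    [-1,-1,0,0,0],
  ],
)

```text
t: 7.6
ee_pos: [391.3, -107.8, 209.3]
eef_rot: [[0.89, -0.455, 0.002], [-0.455, -0.89, -0.001], [0.002, -0.0, -1.0]]
ft_force: [0.3, -0.1, -0.1]
width: 93.8
```

```bash
python3 st.py; python3 m.py | grep -v rect; python3 - <<'E'
from fit import *
run(th0=np.radians(-27),xy0=(569.8,-200))
out=[]
for cam in P:
    im=eyes.snapshot(cam); b=P[cam]; k=cv2.resize(im[b[1]:b[3],b[0]:b[2]],(390,390),interpolation=2)
    S=(cv2.resize(sil(cam,np.radians(-27),569.8,-200),(390,390))>.5).astype(np.uint8)
    cs,_=cv2.findContours(S,0,1); cv2.drawContours(k,cs,-1,(0,0,0),1); out.append(k)
cv2.imwrite('pics/ov2.png',np.hstack(out)[:,:,::-1])
E
```

```text
7.6 93.75253296497428 [ 391.33922848 -107.77215309  209.26529721] [ 0.2873598  -0.05843611 -0.09501212] [ 0.07501045 -0.00853925 -0.01883207] -27.067761043473094
top red px [392.85714286 161.42857143] 14 world [ 643.3 -238.3   36. ]
brass [386.83168317 177.41089109] 202 [ 593.5 -211.2  137. ]
bowl ((379.2366027832031, 188.825927734375), (60.12234878540039, 60.18427276611328), 76.34039306640625) [ 568.4 -199.9   32. ]
scene red px [276.94339623 280.56603774] 53 world [ 638.6 -236.4   36. ]
brass [272.34219269 239.27574751] 301 [ 596.4 -212.1  137. ]
bowl ((275.5337829589844, 248.16661071777344), (68.61792755126953, 75.83435821533203), 74.5683364868164) [ 571.7 -201.3   32. ]
['top'] th deg -28.0 xy [ 570.1 -199.5] err 116.6 area [np.float64(206.0)]
['scene'] th deg -26.5 xy [ 567.8 -199.4] err 262.4 area [np.float64(302.0)]
['top', 'scene'] th deg -26.3 xy [ 568.  -199.3] err 381.3 area [np.float64(206.0), np.float64(302.0)]
```

View pics/ov2.png

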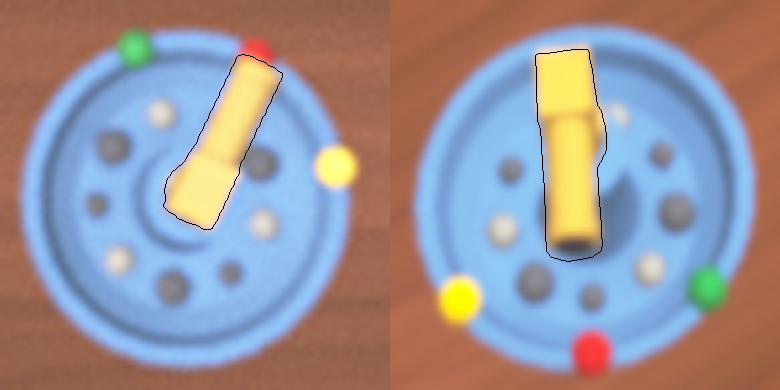

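The outlet stayed where I left it, at about -27° by the gripper and -26.3 to -28.0° by the image fits. The bead is at -27.5 to -28.2°, so they agree within about 1° and the spout is not past it. The gripper is clear, so I'm handing in.

```bash
python3 -c "
from cell import r
print(r.hand_in())"
```

```text
the job is handed in; nothing more can be done
None
```

I gripped the brass elbow on its flats and turned it about 48° clockwise, until its outlet pointed at the red bead on the blue bowl. I then released it, backed off and handed in with the robot clear, at about 8 s on its clock.

**Final angle:** the outlet stands at about -27° by the gripper, and at -26.3° to -28.0° by the silhouette fits. The bead is at about -27.5° to -28.2° from the screw axis, so the two agree to within about 1° and the outlet is not clearly past the bead.

**Fit quality:** the silhouette fits had large mismatches in area, because the outline model came out fatter than the colour mask. I therefore relied mostly on the gripper angle and on the drawn overlay, which matched well.

**Bead reading:** in the last top view the spout partly hid the bead, so I used the earlier unobstructed top reading. The scene camera's bead reading was the same before and after.

**Forces and other parts:** the highest force I read was about 6.5 N. I never moved to the black spout or the purple look-alike bowl, though I did not look again at either at the end.

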